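# Pack the graded beakers into the dome-capped caddy

## Robot

A 7-joint arm with a two-finger parallel gripper is mounted at the origin on a cart in front of the work surface, level with it; the furniture and walls round the work are solid. World frame = base frame: x ahead of the robot, y to its left, z up, the work surface at z = 0. Lengths are in m, angles in rad, forces in N, time in s.
With the tool pointing down it reaches from about 0.4 to 0.85 m from the base axis. Payload 4.5 kg.
Tool frame: the origin (TCP) lies between the finger pads; the fingertips stand 11 mm ahead of it and the grasp point (between the pads) lies 8 mm behind it (r.nose_length is the distance from the TCP to the fingertips, in m); z points along the fingers, y is the line along which they close (so a half turn about z gives the same grasp; the last joint's range is limited). The gripper opens to 88 mm and grips with 3 to 60 N. Pads are 18 mm wide; open, the fingers measure 123 mm over their backs; the gripper's body (75 mm by 187 mm) begins 45 mm behind the grasp point.
Start: joints at [-1.315, 0.689, -0.195, 1.565, 0.157, 0.902, -0.215], TCP at [0.137, 0.61, 0.25] pointing down, gripper open.
Joint ranges: [-3.01, 3.01], [-0.46, 2.08], [-1.47, 1.51], [0.13, 2.56], [-1, 4.14], [0.04, 2.09], [-2.66, 2.66]. Speed limits (rad/s): [2.57, 2.57, 3.14, 3.14, 3.14, 3.14, 3.14].

## Interface

Orientations are given as a unit quaternion [x, y, z, w].
In Python, from plant import get_state, snapshot, camera_model, r gives the robot as it stands.
- The arm moves only by the shell command python3 -m inch 'ROWS' [FORCE]. ROWS is text: rows parted by semicolons, each of 7 numbers parted by spaces: the opening, from -1 (shut) to 1 (fully open), then the shift along the tool's x, y, z in m, then the turn, a rotation vector about the tool's x, y, z in rad. A call has 1 to 20 rows; each row shifts and turns the commanded pose from where the row before left it, along the tool's axes as they then stand; what a row does not reach is not made up. A row lasts 1/12 s, in which the tool goes at most 41.7 mm and 7.16 degrees, less where a joint would pass 70% of its speed; a pose out of reach is approached as far as the arm can. A call is refused whole if a number of a shift passes 0.0417 or a number of a turn 0.125, either way. A call with a gripper value outside its range is refused whole. The fingers move at their own pace and stop on an object; FORCE is the grip in N (left out, the last holds). Time passes only in rows, so rows that do not move let the fingers close. It gives the time, the measured TCP pose, the force, the opening and the grip force at its end, in the units of the state.
- get_state(): the state, without advancing time (a new reading comes with each control period).
- snapshot(name): name is "scene" or "top" or "wrist"; returns (picture, depth): 420x560x3 uint8, red, green, blue; 420x560 float32, m along the optical axis (not along the pixel's ray), 0 where there is no reading.
- camera_model(name): a dict with "intrinsics" (3x3 intrinsics, pixels), "view" (4x4, takes a point from world to camera coordinates). Camera axes: x right, y down, z forward; pixel columns grow to the right and rows downward; lengths in m; the calibration is good to about 2 mm. A picture is of the moment at which its call begins: read the wrist's pose just before it. camera_model takes no time and is no camera call; for the wrist camera it gives the pose at the moment of the call.
- r.finish_job(): hands the job in; it is judged then, once.
The state is a dict: "clock": time; "q": joint angles; "qd": joint speeds; "joint_torque": joint torques, N m; "tool_pos": TCP position; "eef_rot": TCP orientation; "contact_force": force on the tool from outside, world axes, zero at the start; "moment": the same for the moment, N m; "opening": opening from 0.0 (shut) to 1.0 (fully open); "finger_force": force on a finger pad.
Only numpy, scipy, OpenCV 4.12 (cv2) and the standard library are available. Lean on these libraries where they do the work, as an engineer would, in place of code of your own. Each camera call takes 0.05 s, during which the arm holds its last target. There are 200 camera calls.

## Task

Pack the beakers away in the caddy: squeeze the two orange tabs of its domed cap together to free the cap and set it aside upright on the worktop, and put the lemon that is inside into the white bowl. Stand the beakers in the middle of the caddy, nested upright one inside the other, largest first, as many of them as are on the worktop; then fit the cap again with its tabs squeezed, pressed flush on the rim, and let the tabs spring out fully under the lip. Do not disturb the salt shaker, the spice jar or the kitchen timer.

Things in the scene. Friction and masses are not known exactly. Their poses are not given: they have to be found in the camera images.
- caddy: round white stoneware caddy base, fixed on the worktop, 128 mm outer diameter; origin at the centre of its underside. Floor 14 mm above the origin; on it a 3 mm high locating ring, 76 mm inner diameter, in which the beakers stand
- caddy_rim (a point): centre of the caddy's mouth, 34 mm above its origin, level with the rim. The mouth is 104 mm wide; its inward lip is 5 mm thick (29 to 34 mm high) and overhangs an interior 120 mm wide
- dome_cap: grey domed cap, hollow below, about 0.2 kg; origin at the centre of its lower edge, z up. Skirt 98 mm in diameter (92 inside, 90 deep) enters the mouth with 3 mm play; a 122 mm flange, underside 16 mm above the origin, rests on the rim: fitted, the origin is 18 mm above the caddy's. Starts latched on the caddy, any yaw. On the worktop it stands on its skirt (origin at z = 0)
- cap_grip (a point): point on the cap's axis, 110 mm above its origin, midway between two upright orange tabs at its +y and -y, the place to pinch. The tabs are 26 mm wide (along x), 6 mm thick, 95.5 to 121.5 mm above the origin, on a flat top 94 mm above it; outer faces 56 mm apart relaxed, 40 mm fully squeezed
- tab_left (a joint): travel of the tab at the cap's +y, 0 relaxed to 0.008 m fully squeezed; spring 2.4 N rising to 7.2 N. It moves a catch, 3 to 8.5 mm above the cap's origin, reaching 56 mm from the axis relaxed (held under the lip; blocks removal and fitting, however hard one pushes) and 48 mm squeezed (passes the mouth)
- tab_right (a joint): the same for the tab at the cap's -y
- beaker_blue: the blue (largest) beaker, an open round thick-bottomed cup, straight-sided, 66 mm outer diameter, 44 mm tall, bore 61 mm, inner floor 10 mm above its underside; origin at the centre of its underside, z up its axis. In the caddy it stands on the floor, within the locating ring. May be absent.
- beaker_yellow: the yellow (second) beaker, an open round thick-bottomed cup, straight-sided, 53 mm outer diameter, 49 mm tall, bore 48 mm, inner floor 10 mm above its underside; origin at the centre of its underside, z up its axis. Nested, it stands on the inner floor of the next larger one present (on the caddy's floor if none), rim 15 mm or less above that one's. May be absent.
- beaker_red: the red (third) beaker, an open round thick-bottomed cup, straight-sided, 40.6 mm outer diameter, 54 mm tall, bore 35.6 mm, inner floor 10 mm above its underside; origin at the centre of its underside, z up its axis. Nested, it stands on the inner floor of the next larger one present (on the caddy's floor if none), rim 15 mm or less above that one's. May be absent.
- beaker_green: the green (smallest) beaker, an open round thick-bottomed cup, straight-sided, 28.6 mm outer diameter, 59 mm tall, bore 23.6 mm, inner floor 10 mm above its underside; origin at the centre of its underside, z up its axis. Nested, it stands on the inner floor of the next larger one present (on the caddy's floor if none), rim 15 mm or less above that one's. May be absent.
- lemon: yellow lemon, about 72 mm long and 55 mm thick, its long axis in its own x-y plane, 25 degrees from its +y towards its -x; lies on the caddy's floor under the cap at the start; origin at its underside as it lies at the start
- lemon_center (a point): centre of the lemon
- dip_bowl: small white round bowl, loose, 115 mm wide at the rim, 56 mm high; origin at the centre of its underside. The worktop in front of the bowl and the caddy is free
- salt_shaker: salt shaker, 44 mm wide, 90 mm tall, bystander; origin at the centre of its underside
- spice_jar: spice jar, 41 mm wide, 105 mm tall, bystander; origin at the centre of its underside
- kitchen_timer: round kitchen timer, 71 mm wide, 58 mm tall, bystander; origin at the centre of its underside
Mind the look-alikes: they are no part of the job. What is shaped like the dome_cap but red is not meant.

How it is judged:
By the outcome, as a careful person would: the job done as asked, in the order asked, and still so for the second after the job is handed in, with the robot touching nothing.
Of beaker_blue, beaker_yellow, beaker_red, beaker_green only 3 to 4 are there at a start; the rules pass over those that are not, and their reading is None.
At some moment in a run one of beaker_blue, beaker_yellow, dip_bowl may be knocked a few centimetres aside while the robot is not near it.
It also fails if it takes over 208 s, if anything falls off the work surface, if the arm or the gripper's body presses on something with over 40 N, if the wrist force passes 120 N, or if a joint passes its speed limit or range.

## Working session

There is one attempt and no reset: what is moved stays moved. The work goes in short steps, Python scripts to look and compute and a shell command to move; the robot and the scene stay as the last step left them, time stands still between calls to the robot, and variables do not carry over. Pictures are saved under pics/ and viewed, at most 14 in all, crops included, and the job is handed in when it is done.

```bash
ls; mkdir -p pics; python3 - <<'E'
from plant import get_state, snapshot, camera_model, r
import cv2, numpy as np
s=get_state(); print(s['clock'],s['tool_pos'],s['eef_rot'],s['opening'],r.nose_length)
for n in("scene","top"):
    im,d=snapshot(n); cv2.imwrite(f'pics/{n}0.png',im[...,::-1]); np.savez(f'/tmp/{n}0.npz',im=im,d=d)
    m=camera_model(n); print(n,m['intrinsics'],np.round(m['view'],3))
E
```

```text
pics
0.0 [0.13741025 0.6090935  0.24892587] [ 1.10629370e-01  9.93861334e-01 -8.88716700e-04 -3.29890722e-05] 1.0021433536382218 0.011
scene [[429.81555996   0.         271.24182848]
 [  0.         429.81555996 212.76758055]
 [  0.           0.           1.        ]] [[ 0.852 -0.523  0.014 -0.553]
 [-0.329 -0.557 -0.762  0.237]
 [ 0.407  0.645 -0.647  0.919]
 [ 0.     0.     0.     1.   ]]
top [[420.60705186   0.         278.97540738]
 [  0.         420.60705186 208.80251001]
 [  0.           0.           1.        ]] [[-0.007 -1.    -0.014 -0.072]
 [-0.993  0.009 -0.117  0.62 ]
 [ 0.118  0.013 -0.993  0.956]
 [ 0.     0.     0.     1.   ]]
```

View pics/scene0.png

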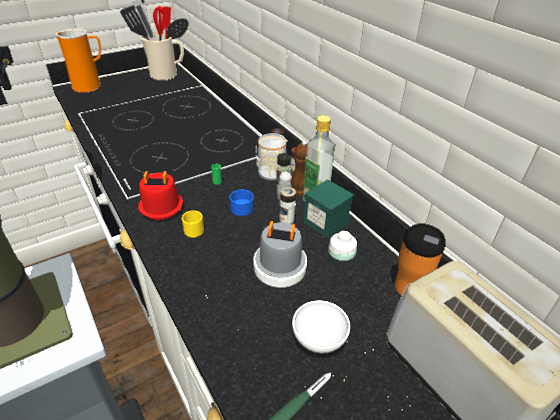

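View pics/top0.png

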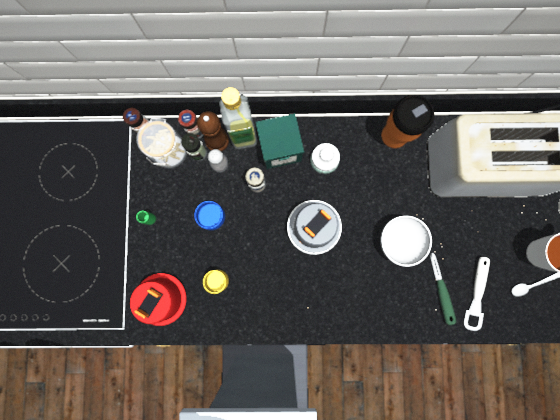

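Scene: grey cap on the white caddy at top px (315,227), bowl (406,240), blue (209,215), yellow (215,281), green (146,217). The red look-alike is at (158,300), and I see no red beaker. Salt shaker, spice jar and timer are behind. Next I measure.

```bash
cat > h.py <<'E'
import numpy as np, cv2, sys
from scipy.spatial.transform import Rotation as R
from plant import get_state, snapshot, camera_model, r
def grab(n,save=None):
    m=camera_model(n); im,d=snapshot(n)
    if save: cv2.imwrite(f'pics/{save}.png',im[...,::-1])
    return im,d,m
def cloud(d,m):
    K=m['intrinsics'];v,u=np.indices(d.shape)
    P=np.stack([(u-K[0,2])/K[0,0]*d,(v-K[1,2])/K[1,1]*d,d],-1)
    V=m['view']; return (P-V[:3,3])@V[:3,:3]
def ray(uv,z,m):
    K=m['intrinsics'];V=m['view'];uv=np.atleast_2d(uv).astype(float)
    c=np.c_[(uv[:,0]-K[0,2])/K[0,0],(uv[:,1]-K[1,2])/K[1,1],np.ones(len(uv))]
    dirs=c@V[:3,:3]; o=-V[:3,:3].T@V[:3,3]
    return o+dirs*((z-o[2])/dirs[:,2])[:,None]
def hsv(im): return cv2.cvtColor(im,cv2.COLOR_RGB2HSV)
def fitc(xy):  # robust circle fit
    from scipy.optimize import least_squares
    c0=np.r_[xy.mean(0),0.04]
    s=least_squares(lambda p:np.hypot(*(xy-p[:2]).T)-p[2],c0,loss='soft_l1',f_scale=.001)
    return s.x
COL=dict(blue=((100,120,60),(125,255,255)),yellow=((22,150,80),(33,255,255)),green=((60,150,50),(80,255,255)),orange=((8,170,120),(20,255,255)),red=((0,180,90),(4,255,255)))
def mask(im,c):
    return cv2.inRange(hsv(im),*COL[c])>0
H=dict(blue=.044,yellow=.049,green=.059,red=.054)
def beakers(im,d,m,h=0):
    P=cloud(d,m);out={}
    for c in('blue','yellow','green','red'):
        k=mask(im,c);n,l,st,ce=cv2.connectedComponentsWithStats(k.astype(np.uint8))
        for i in range(1,n):
            if st[i,4]<60: continue
            q=P[(l==i)&(d>0)]
            if len(q)<20: continue
            top=q[q[:,2]>np.percentile(q[:,2],98)-.006]
            ctr=(top.min(0)+top.max(0))/2
            print(c,'px',np.round(ce[i]),'area',st[i,4],'zmax',np.round(np.percentile(q[:,2],98),4),'rimctr',np.round(ctr[:2],4),'ext',np.round(np.ptp(top,axis=0)[:2],4),'fit',np.round(fitc(top[:,:2]),4))
E
python3 - <<'E'
from h import *
z=np.load('/tmp/top0.npz');im,d=z['im'],z['d'];m=camera_model('top')
P=cloud(d,m)
beakers(im,d,m)
k=mask(im,'orange');n,l,st,ce=cv2.connectedComponentsWithStats(k.astype(np.uint8))
for i in range(1,n):
    if st[i,4]>25:
        q=P[(l==i)];print('orange',ce[i],st[i,4],np.median(q,0),q.max(0))
def band(name,u0,u1,v0,v1,zl,zh):
    q=P[v0:v1,u0:u1].reshape(-1,3);q=q[(q[:,2]>zl)&(q[:,2]<zh)]
    print(name,len(q),'mid',np.round((q.min(0)+q.max(0))/2,4),'ext',np.round(np.ptp(q,axis=0),4),'fit',np.round(fitc(q[:,:2]),4))
band('cap top',280,350,195,260,.100,.118)
band('tabs',280,350,195,260,.122,.16)
band('flange/rim',280,350,195,260,.028,.046)
band('bowl rim',375,440,205,275,.050,.065)
band('salt',206,230,145,175,.08,.1)
band('spice',244,268,163,195,.09,.12)
band('timer',308,343,140,175,.04,.07)
band('redcap',125,195,270,330,.03,.2)
ray([[315,227]],0,m)
E
```

```text
blue px [209. 215.] area 733 zmax 0.0445 rimctr [0.6066 0.0904] ext [0.0642 0.0643] fit [0.6071 0.0897 0.0315]
yellow px [211. 284.] area 138 zmax 0.0497 rimctr [0.4528 0.0793] ext [0.0497 0.0369] fit [0.453  0.0731 0.0249]
yellow px [224. 278.] area 61 zmax 0.05 rimctr [0.4628 0.0575] ext [0.0296 0.0205] fit [0.4518 0.0742 0.0269]
green px [145. 217.] area 182 zmax 0.0597 rimctr [0.6015 0.2399] ext [0.0257 0.0277] fit [0.6023 0.2396 0.0128]
red px [159. 298.] area 1561 zmax 0.0963 rimctr [0.4119 0.2045] ext [0.0879 0.0884] fit [0.4113 0.2045 0.0356]
orange [406.54464286 137.41964286] 112 [ 0.7650707  -0.35919438  0.11476046] [ 0.80565404 -0.34112005  0.13962367]
orange [396.40425532 144.82978723] 47 [ 0.77441339 -0.36370076  0.02131116] [ 0.78002312 -0.34866974  0.04437425]
orange [308.11538462 230.88461538] 26 [ 0.56040485 -0.13944236  0.13544791] [ 0.56999403 -0.08979614  1.02113712]
orange [554.32 251.77] 300 [ 0.51296171 -0.69950462  0.057507  ] [ 0.54686223 -0.08979614  1.02113712]
orange [154.95348837 292.74418605] 43 [0.43199206 0.18770723 0.11248464] [0.44034163 0.19896213 0
[... 182 characters left out ...]
 [ 0.5769 -0.1575  0.0339]
tabs 88 mid [ 0.5767 -0.1584  0.132 ] ext [0.0542 0.055  0.0196] fit [ 0.577  -0.1577  0.0261]
flange/rim 731 mid [ 0.5775 -0.1582  0.0371] ext [0.1253 0.125  0.0174] fit [ 0.579  -0.1592  0.0581]
bowl rim 273 mid [ 0.5431 -0.3663  0.054 ] ext [0.1142 0.1131 0.0078] fit [ 0.5428 -0.3662  0.0554]
salt 134 mid [0.7377 0.0691 0.0857] ext [0.0307 0.0299 0.0109] fit [0.7375 0.0693 0.0104]
spice 273 mid [ 0.6856 -0.0226  0.0995] ext [0.0393 0.0404 0.0183] fit [ 0.6843 -0.0227  0.0147]
timer 206 mid [ 0.7443 -0.189   0.0505] ext [0.044  0.0408 0.0208] fit [ 0.744  -0.1877  0.013 ]
redcap 1759 mid [0.4125 0.2022 0.0774] ext [0.0955 0.093  0.0936] fit [0.4157 0.1958 0.035 ]
```

```bash
cat >> h.py <<'E'
def plan(x,y,z,yaw=None):
    """yaw: world angle (deg) of tool y. prints tilt fix (tool rotvec) and the shift in tool axes AFTER the turn"""
    s=get_state();p=np.array(s['tool_pos']);q=R.from_quat(s['eef_rot']);M=q.as_matrix()
    cur=np.degrees(np.arctan2(M[1,1],M[0,1]))
    if yaw is None: yaw=cur
    yaw=cur+((yaw-cur+90)%180-90)
    a=np.radians(yaw);ty=np.array([np.cos(a),np.sin(a),0]);tz=np.array([0,0,-1.]);T=np.c_[np.cross(ty,tz),ty,tz]
    rv=R.from_matrix(M.T@T).as_rotvec();sh=T.T@(np.array([x,y,z])-p)
    print('t%.2f'%s['clock'],'pos',np.round(p,4),'yaw %.1f'%cur,'-> turn',np.round(rv,3),'shift',np.round(sh,4),'open %.3f'%s['opening'],'ff',s['finger_force'],'q7 %.2f'%s['q'][6],'F',np.round(s['contact_force'],1))
E
python3 - <<'E'
from h import *
z=np.load('/tmp/top0.npz');im,d=z['im'],z['d'];m=camera_model('top')
P=cloud(d,m);S=P[195:260,280:350].reshape(-1,3);S=S[(S[:,2]>.118)&(S[:,2]<.145)]
c=S.mean(0)[:2]
_,lab,ctr=cv2.kmeans(S[:,:2].astype(np.float32),2,None,(3,50,1e-6),5,cv2.KMEANS_PP_CENTERS)
print(ctr,[np.ptp(S[lab[:,0]==i],axis=0) for i in(0,1)],np.percentile(S[:,2],95))
v=ctr[1]-ctr[0];print('axis deg',np.degrees(np.arctan2(v[1],v[0])),np.hypot(*v),ctr.mean(0))
# long axes of tabs
for i in(0,1):
    q=S[lab[:,0]==i][:,:2];w,e=np.linalg.eigh(np.cov(q.T));print(len(q),np.degrees(np.arctan2(e[1,1],e[0,1])),np.sqrt(w*12))
plan(.5,.4,.25,90)
E
```

```text
[[ 0.5947815  -0.17541987]
 [ 0.5587896  -0.14058049]] [array([0.01833645, 0.02064928, 0.02313568]), array([0.01861372, 0.01880016, 0.02269992])] 0.13995328256320283
axis deg 135.9322 0.05009191 [ 0.57678556 -0.15800017]
49 45.897836099609655 [0.00707841 0.0253488 ]
44 46.33877246336424 [0.00666328 0.02607785]
t0.10 pos [0.1374 0.6092 0.249 ] yaw 77.3 -> turn [-0.002 -0.    -0.222] shift [-0.3626 -0.2092 -0.001 ] open 0.997 ff 0.0 q7 -0.22 F [-0.1  0.3  0.1]
```

```bash
python3 -m inch '1 0 0 0 0 0 -0.111;1 0 0 0 0 0 -0.111;1 -.012 -.007 0 0 0 0;1 -.024 -.014 0 0 0 0;1 -.024 -.014 0 0 0 0;1 -.024 -.014 0 0 0 0;1 -.024 -.014 0 0 0 0;1 -.024 -.014 0 0 0 0;1 -.024 -.014 0 0 0 0;1 -.024 -.014 0 0 0 0;1 -.024 -.014 0 0 0 0;1 -.024 -.014 0 0 0 0;1 -.024 -.014 0 0 0 0;1 -.024 -.014 0 0 0 0;1 -.024 -.014 0 0 0 0;1 -.024 -.014 0 0 0 0;1 -.024 -.014 0 0 0 0;1 -.024 -.014 0 0 0 0;1 0 0 0 0 0 0' 25; python3 -c "
from h import *
plan(.577,-.158,.25,90)"
```

```text
clock: 1.68
tool_pos: [0.5167, 0.3855, 0.249]
eef_rot: [0.007, 1.0, -0.003, 0.002]
contact_force: [-0.2, -1.5, 0.2]
opening: 0.996
finger_force: 0.0
t1.68 pos [0.5167 0.3855 0.249 ] yaw 89.2 -> turn [-0.005  0.004 -0.014] shift [-0.0603 -0.5435 -0.001 ] open 0.996 ff 0.0 q7 0.63 F [-0.2 -1.5  0.2]
```

```bash
python3 -m inch '1 -.004 -.03 0 0 0 0;1 -.004 -.03 0 0 0 0;1 -.004 -.03 0 0 0 0;1 -.004 -.03 0 0 0 0;1 -.004 -.03 0 0 0 0;1 -.004 -.03 0 0 0 0;1 -.004 -.03 0 0 0 0;1 -.004 -.03 0 0 0 0;1 -.004 -.03 0 0 0 0;1 -.004 -.03 0 0 0 0;1 -.004 -.03 0 0 0 0;1 -.004 -.03 0 0 0 0;1 -.004 -.03 0 0 0 0;1 -.004 -.03 0 0 0 0;1 -.004 -.03 0 0 0 0;1 -.004 -.03 0 0 0 0;1 -.004 -.03 0 0 0 0;1 -.004 -.03 0 0 0 0;1 0 0 0 0 0 0' ; python3 -c "
from h import *
plan(.577,-.158,.25,135.9)"
```

```text
clock: 3.27
tool_pos: [0.5805, -0.1569, 0.2489]
eef_rot: [0.007, 1.0, -0.003, -0.001]
contact_force: [-0.5, -1.5, 0.4]
opening: 1.001
finger_force: 0.0
t3.27 pos [ 0.5805 -0.1569  0.2489] yaw 89.2 -> turn [-0.005 -0.004 -0.815] shift [ 0.0032  0.0018 -0.0011] open 1.001 ff 0.0 q7 1.48 F [-0.5 -1.5  0.4]
```

```bash
python3 -m inch '1 0 0 0 -.005 -.004 -0.1165;1 0 0 0 0 0 -0.1165;1 0 0 0 0 0 -0.1165;1 0 0 0 0 0 -0.1165;1 0 0 0 0 0 -0.1165;1 0 0 0 0 0 -0.1165;1 0 0 0 0 0 -0.1165;1 .0035 .0018 .02 0 0 0;1 0 0 .02 0 0 0;1 0 0 .02 0 0 0;1 0 0 .02 0 0 0;1 0 0 0 0 0 0;1 0 0 0 0 0 0' ; python3 - <<'E'
from h import *
plan(.5768,-.158,.127,135.9)
im,d,m=grab('wrist','w1');P=cloud(d,m)
s=(P[...,2]>.125)&(P[...,2]<.15)&(np.hypot(P[...,0]-.577,P[...,1]+.158)<.05)
S=P[s]
_,lab,ctr=cv2.kmeans(S[:,:2].astype(np.float32),2,None,(3,50,1e-6),5,cv2.KMEANS_PP_CENTERS)
v=ctr[1]-ctr[0];print(ctr,np.degrees(np.arctan2(v[1],v[0])),np.hypot(*v),ctr.mean(0),len(S),np.percentile(S[:,2],[50,98]))
E
```

```text
clock: 4.35
tool_pos: [0.5771, -0.1484, 0.169]
eef_rot: [-0.396, 0.918, 0.002, 0.001]
contact_force: [0.3, 0.6, -0.7]
opening: 0.998
finger_force: 0.0
t4.35 pos [ 0.5771 -0.1484  0.169 ] yaw 136.6 -> turn [0.003 0.004 0.013] shift [ 0.0071 -0.0065  0.042 ] open 0.998 ff 0.0 q7 2.06 F [ 0.3  0.6 -0.7]
[[ 0.5931221  -0.17820312]
 [ 0.5579141  -0.14438975]] 136.15758 0.048815478 [ 0.57551813 -0.16129643] 1166 [0.13691772 0.13853064]
```

View pics/w1.png

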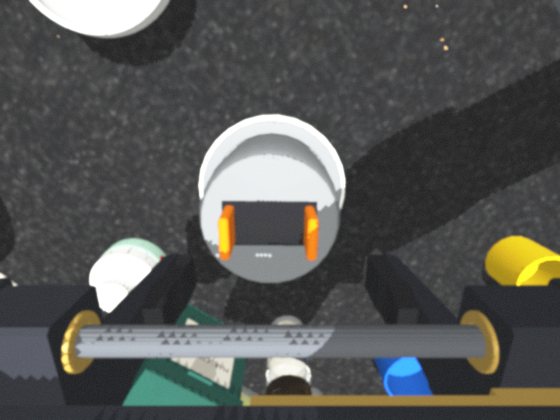

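The wrist view shows the orange tabs at (227,232) and (311,232), aligned with the closing axis. I correct the offset and go down.

```bash
python3 -m inch '1 .004 -.0035 0 .003 .004 .012;1 .004 -.0035 0 0 0 0;1 0 0 0 0 0 0;1 0 0 .014 0 0 0;1 0 0 .014 0 0 0;1 0 0 .0135 0 0 0;1 0 0 0 0 0 0;1 0 0 0 0 0 0' ; python3 - <<'E'
from h import *
plan(.5765,-.159,.127,136)
E
```

```text
clock: 5.07
tool_pos: [0.5777, -0.1589, 0.1282]
eef_rot: [-0.391, 0.92, -0.0, 0.001]
contact_force: [-0.7, 0.6, 0.9]
opening: 1.0
finger_force: 0.0
t5.07 pos [ 0.5777 -0.1589  0.1282] yaw 136.0 -> turn [-0.002  0.002  0.   ] shift [0.0009 0.0008 0.0012] open 1.000 ff 0.0 q7 2.03 F [-0.7  0.6  0.9]
```

```bash
python3 -m inch '-1 0 0 0 0 0 0;-1 0 0 0 0 0 0;-1 0 0 0 0 0 0;-1 0 0 0 0 0 0;-1 0 0 0 0 0 0;-1 0 0 0 0 0 0;-1 0 0 0 0 0 0;-1 0 0 0 0 0 0;-1 0 0 0 0 0 0;-1 0 0 0 0 0 0;-1 0 0 0 0 0 0;-1 0 0 0 0 0 0' 30
```

```text
clock: 6.07
tool_pos: [0.5775, -0.1581, 0.1288]
eef_rot: [-0.391, 0.92, -0.0, 0.001]
contact_force: [-3.4, 1.5, 7.9]
opening: 0.413
finger_force: 30.0
```

```bash
python3 -m inch '-1 0 0 -.004 0 0 0;-1 0 0 -.006 0 0 0;-1 0 0 -.01 0 0 0;-1 0 0 -.01 0 0 0;-1 0 0 0 0 0 0;-1 0 0 0 0 0 0'; python3 - <<'E'
from h import *
s=get_state();print(s['contact_force'],s['opening'])
im,d,m=grab('top','t1');P=cloud(d,m)
for a,b in((.03,.045),(.045,.075),(.08,.125)):
    q=P[180:270,270:360].reshape(-1,3);q=q[(q[:,2]>a)&(q[:,2]<b)];print(a,len(q),(q.min(0)+q.max(0))/2,np.ptp(q,axis=0))
im,d,m=grab('scene');cv2.imwrite('pics/s1.png',cv2.resize(im[180:320,200:380,::-1],(720,560)))
E
```

```text
clock: 6.57
tool_pos: [0.5785, -0.1588, 0.1591]
eef_rot: [-0.391, 0.92, -0.001, 0.002]
contact_force: [0.2, -1.0, -2.8]
opening: 0.417
finger_force: 30.0
[ 0.15291454 -1.00787546 -2.7780554 ] 0.4167213033474348
0.03 57 [ 0.56789927 -0.1340179   0.03379816] [0.10610954 0.07672915 0.00739958]
0.045 191 [ 0.57252895 -0.13375142  0.06353426] [0.10722703 0.0674027  0.02154568]
0.08 33 [ 0.57055031 -0.12621729  0.10249041] [0.07242841 0.02721738 0.04398832]
```

View pics/s1.png

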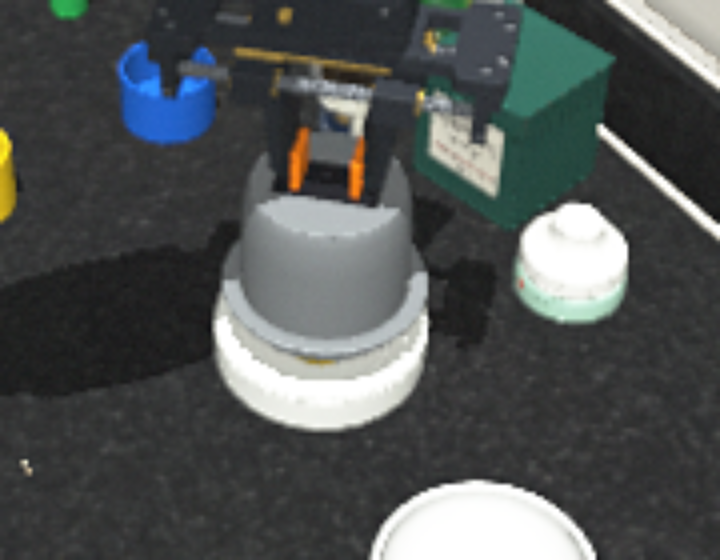

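Cap is free and lifted. I raise it higher and turn it to yaw 90.

```bash
python3 -m inch '-1 0 0 -.02 0 0 0;-1 0 0 -.02 0 0 0;-1 0 0 -.02 0 0 0;-1 0 0 -.02 0 0 0;-1 0 0 -.02 0 0 0;-1 0 0 0 0 0 .05;-1 0 0 0 0 0 .1;-1 0 0 0 0 0 .1;-1 0 0 0 0 0 .1;-1 0 0 0 0 0 .1;-1 0 0 0 0 0 .1;-1 0 0 0 0 0 .1;-1 0 0 0 0 0 .1;-1 0 0 0 0 0 .05;-1 0 0 0 0 0 0;-1 0 0 0 0 0 0' ; python3 - <<'E'
from h import *
plan(.42,-.17,.127,90)
E
```

```text
clock: 8.0
tool_pos: [0.5772, -0.1585, 0.2577]
eef_rot: [-0.003, 1.0, 0.0, 0.001]
contact_force: [-0.8, -0.2, -2.6]
opening: 0.418
finger_force: 30.0
t8.00 pos [ 0.5772 -0.1585  0.2577] yaw 90.3 -> turn [0.    0.002 0.006] shift [ 0.1572 -0.0115  0.1307] open 0.418 ff 29.99976097344188 q7 1.50 F [-0.8 -0.2 -2.6]
```

```bash
python3 -m inch '-1 .01 -.001 0 0 0 0;-1 .02 -.001 0 0 0 0;-1 .02 -.001 0 0 0 0;-1 .02 -.002 0 0 0 0;-1 .02 -.002 0 0 0 0;-1 .02 -.002 0 0 0 0;-1 .02 -.002 0 0 0 0;-1 .02 -.001 0 0 0 0;-1 .008 0 .015 0 0 0;-1 0 0 .02 0 0 0;-1 0 0 .02 0 0 0;-1 0 0 .02 0 0 0;-1 0 0 .02 0 0 0;-1 0 0 .02 0 0 0;-1 0 0 .015 0 0 0;-1 0 0 .01 0 0 0;-1 0 0 0 0 0 0;-1 0 0 0 0 0 0' ; python3 - <<'E'
from h import *
plan(.42,-.17,.1108,90)
E
```

```text
clock: 9.5
tool_pos: [0.4201, -0.171, 0.1174]
eef_rot: [-0.003, 1.0, 0.0, 0.001]
contact_force: [0.1, -0.5, -1.4]
opening: 0.42
finger_force: 30.0
t9.50 pos [ 0.4201 -0.171   0.1174] yaw 90.3 -> turn [0.001 0.002 0.005] shift [0.0001 0.001  0.0066] open 0.420 ff 29.999558251001872 q7 1.38 F [ 0.1 -0.5 -1.4]
```

```bash
python3 -m inch '-1 0 0 .003 0 0 0;-1 0 0 .003 0 0 0;-1 0 0 .002 0 0 0;-1 0 0 0 0 0 0;-1 0 0 0 0 0 0;-1 0 0 0 0 0 0'; python3 - <<'E'
from h import *
plan(.42,-.17,.1108,90)
E
```

```text
clock: 10.0
tool_pos: [0.4208, -0.1713, 0.1108]
eef_rot: [-0.002, 1.0, -0.0, 0.003]
contact_force: [-1.1, 0.3, 8.2]
opening: 0.417
finger_force: 30.0
t10.00 pos [ 0.4208 -0.1713  0.1108] yaw 90.2 -> turn [-0.     0.006  0.004] shift [ 0.0008  0.0013 -0.    ] open 0.417 ff 30.00155077104864 q7 1.37 F [-1.1  0.3  8.2]
```

Contact is made, with the cap on the worktop. I release, rise, move back to clear the view, and look into the caddy from above.

```bash
python3 -m inch '1 0 0 0 0 0 0;1 0 0 0 0 0 0;1 0 0 0 0 0 0;1 0 0 0 0 0 0;1 0 0 0 0 0 0;1 0 0 -.01 0 0 0;1 0 0 -.02 0 0 0;1 0 0 -.02 0 0 0;1 0 0 -.02 0 0 0;1 0 0 -.02 0 0 0;1 0 0 -.02 0 0 0;1 0 0 -.02 0 0 0;1 0 0 0 0 0 0' ; python3 - <<'E'
from h import *
plan(.577,-.158,.24,90)
im,d,m=grab('top','t2');P=cloud(d,m)
beakers(im,d,m)
C=np.array([.577,-.1585]);rr=np.hypot(P[...,0]-C[0],P[...,1]-C[1])
k=(cv2.inRange(hsv(im),(20,110,80),(36,255,255))>0)&(rr<.05)&(P[...,2]>.022)&(P[...,2]<.085)
S=P[k];print('lemon n',len(S),'zmax',S[:,2].max())
if len(S)>20:
    (cx,cy),(a,b),ang=cv2.minAreaRect((S[:,:2]*1000).astype(np.float32));print(cx,cy,a,b,ang)
    w,e=np.linalg.eigh(np.cov(S[:,:2].T));print(S[:,:2].mean(0),np.degrees(np.arctan2(e[1,1],e[0,1])),np.sqrt(w)*4)
E
```

```text
clock: 11.08
tool_pos: [0.4212, -0.1718, 0.2425]
eef_rot: [-0.002, 1.0, -0.001, 0.004]
contact_force: [0.3, -1.3, -0.7]
opening: 1.004
finger_force: 0.0
t11.08 pos [ 0.4212 -0.1718  0.2425] yaw 90.2 -> turn [-0.002  0.009  0.003] shift [-0.1558  0.0138  0.0025] open 1.004 ff 0.0 q7 1.51 F [ 0.3 -1.3 -0.7]
blue px [209. 215.] area 733 zmax 0.0448 rimctr [0.6067 0.0896] ext [0.0643 0.0658] fit [0.6071 0.0897 0.0316]
yellow px [311. 224.] area 149 zmax 0.0628 rimctr [ 0.5773 -0.1633] ext [0.0481 0.0483] fit [ 0.5772 -0.1626  0.0218]
yellow px [215. 282.] area 214 zmax 0.0503 rimctr [0.4528 0.0727] ext [0.0495 0.0508] fit [0.4531 0.073  0.0251]
green px [145. 217.] area 188 zmax 0.0591 rimctr [0.6027 0.2403] ext [0.0282 0.029 ] fit [0.6026 0.2398 0.013 ]
red px [160. 299.] area 1735 zmax 0.0962 rimctr [0.4119 0.2038] ext [0.0879 0.0898] fit [0.4113 0.2043 0.0359]
lemon n 504 zmax 0.07065249785387939
574.4696655273438 -163.68930053710938 58.77930450439453 54.918033599853516 87.87512969970703
[ 0.57465218 -0.16227448] 46.87993494222912 [0.04971851 0.06847832]
```

View pics/t2.png

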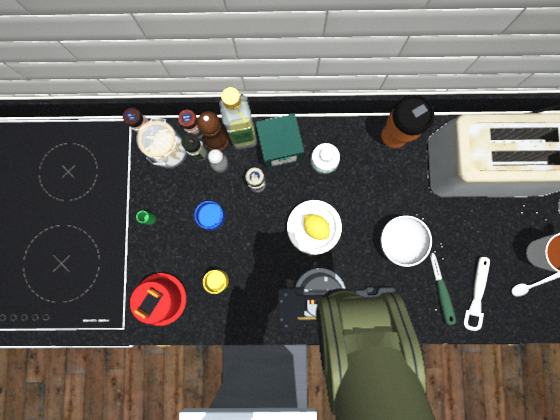

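The lemon is visible in the caddy at (317,226), its long axis running at about 47°. I move above it, turn, and refine with the wrist camera.

```bash
python3 -m inch '.41 -.008 0 0 0 0 0;.41 -.02 .002 0 0 0 0;.41 -.02 .002 0 0 0 0;.41 -.02 .002 0 0 0 0;.41 -.02 .002 0 0 0 0;.41 -.02 .002 0 0 0 0;.41 -.02 .002 0 0 0 0;.41 -.02 .001 0 0 0 0;.41 -.008 0 0 0 0 0;.41 0 0 0 0 0 -.1;.41 0 0 0 0 0 -.1;.41 0 0 0 0 0 -.1;.41 0 0 0 0 0 -.1;.41 0 0 0 0 0 -.1;.41 0 0 0 0 0 -.1;.41 0 0 0 0 0 -.1;.41 0 0 0 0 0 -.1;.41 0 0 0 0 0 0;.41 0 0 0 0 0 0' ; python3 - <<'E'
from h import *
im,d,m=grab('wrist','w2');P=cloud(d,m)
C=np.array([.577,-.1585]);rr=np.hypot(P[...,0]-C[0],P[...,1]-C[1])
k=(cv2.inRange(hsv(im),(20,110,60),(36,255,255))>0)&(rr<.06)&(P[...,2]>.018)&(P[...,2]<.085)
for zl in(.03,.045,.055,.06):
    S=P[k&(P[...,2]>zl)]
    w,e=np.linalg.eigh(np.cov(S[:,:2].T));D=S[:,:2]@e;mid=e@((D.min(0)+D.max(0))/2)
    print(zl,len(S),S[:,2].max(),S[:,:2].mean(0),'mid',mid,np.degrees(np.arctan2(e[1,1],e[0,1])),np.ptp(D,axis=0))
# caddy rim
q=P[(P[...,2]>.031)&(P[...,2]<.037)&(rr>.045)&(rr<.07)];print('rim',fitc(q[:,:2]),len(q))
plan(.575,-.162,.12,137)
E
```

```text
clock: 12.72
tool_pos: [0.5749, -0.1578, 0.239]
eef_rot: [-0.39, 0.921, 0.0, 0.001]
contact_force: [0.5, 0.0, 0.0]
opening: 0.704
finger_force: 0.0
0.03 2419 0.06851007834962569 [ 0.57182717 -0.16822731] mid [ 0.57438511 -0.1650931 ] 46.161525142304626 [0.04977861 0.0710931 ]
0.045 2379 0.06851007834962569 [ 0.57218376 -0.1679195 ] mid [ 0.57468742 -0.16478859] 46.67094114697572 [0.04984703 0.07018635]
0.055 1864 0.06851007834962569 [ 0.5743432 -0.1664051] mid [ 0.57555444 -0.16534745] 45.540779377043386 [0.04503713 0.05752384]
0.06 1230 0.06851007834962569 [ 0.57514451 -0.16574498] mid [ 0.57552245 -0.1657386 ] -137.1741983762091 [0.03774992 0.04669848]
rim [ 0.57701162 -0.1600594   0.05779771] 3185
t12.77 pos [ 0.575  -0.1578  0.2392] yaw 135.9 -> turn [-0.001  0.001 -0.019] shift [ 0.0031 -0.0029  0.1192] open 0.704 ff 0.0 q7 2.12 F [ 0.4 -0.1 -0.4]
```

```bash
python3 - <<'E'
from h import *
plan(.5768,-.1614,.06,137)
E
python3 -m inch '.37 .001 -.004 .005 0 0 -.019;.37 0 0 .02 0 0 0;.37 0 0 .025 0 0 0;.37 0 0 .025 0 0 0;.37 0 0 .025 0 0 0;.37 0 0 .025 0 0 0;.37 0 0 .025 0 0 0;.37 0 0 .02 0 0 0;.37 0 0 .01 0 0 0;.37 0 0 0 0 0 0;.37 0 0 0 0 0 0'; python3 - <<'E'
from h import *
plan(.5768,-.1614,.036,137)
E
```

```text
t12.77 pos [ 0.575  -0.1578  0.2392] yaw 135.9 -> turn [-0.001  0.001 -0.019] shift [ 0.0014 -0.0038  0.1792] open 0.704 ff 0.0 q7 2.12 F [ 0.4 -0.1 -0.4]
clock: 13.68
tool_pos: [0.5785, -0.1611, 0.0601]
eef_rot: [-0.4, 0.917, -0.0, 0.001]
contact_force: [-0.4, 0.4, 0.4]
opening: 0.683
finger_force: 0.0
t13.68 pos [ 0.5785 -0.1611  0.0601] yaw 137.1 -> turn [-0.002  0.002  0.002] shift [0.0013 0.001  0.0241] open 0.683 ff 0.0 q7 1.97 F [-0.4  0.4  0.4]
```

```bash
python3 -m inch '.37 .001 .001 0 0 0 0;.37 0 0 .005 0 0 0;.37 0 0 .005 0 0 0;.37 0 0 .005 0 0 0;.37 0 0 .004 0 0 0;.37 0 0 .004 0 0 0;.37 0 0 0 0 0 0;.37 0 0 0 0 0 0'
```

```text
clock: 14.35
tool_pos: [0.5768, -0.1611, 0.0368]
eef_rot: [-0.4, 0.917, -0.0, 0.001]
contact_force: [0.1, -0.4, 0.5]
opening: 0.685
finger_force: 0.0
```

```bash
python3 -m inch '-1 0 0 0 0 0 0;-1 0 0 0 0 0 0;-1 0 0 0 0 0 0;-1 0 0 0 0 0 0;-1 0 0 0 0 0 0;-1 0 0 0 0 0 0' 20;  python3 -m inch '-1 0 0 -.01 0 0 0;-1 0 0 -.015 0 0 0;-1 0 0 -.02 0 0 0;-1 0 0 -.02 0 0 0;-1 0 0 -.02 0 0 0;-1 0 0 -.02 0 0 0;-1 0 0 -.02 0 0 0;-1 0 0 0 0 0 0;-1 0 0 0 0 0 0'; python3 - <<'E'
from h import *
im,d,m=grab('top');P=cloud(d,m)
q=P[195:285,365:450].reshape(-1,3);q=q[(q[:,2]>.05)&(q[:,2]<.06)]
f=fitc(q[:,:2]);print('bowl',f,len(q)); plan(f[0],f[1],.16,137)
E
```

```text
clock: 14.85
tool_pos: [0.5769, -0.1613, 0.0372]
eef_rot: [-0.4, 0.917, -0.0, 0.001]
contact_force: [-0.6, 0.5, 0.1]
opening: 0.624
finger_force: 19.9
clock: 15.6
tool_pos: [0.5772, -0.1614, 0.1635]
eef_rot: [-0.4, 0.917, -0.001, 0.003]
contact_force: [-0.7, 0.7, -1.4]
opening: 0.624
finger_force: 19.9
bowl [ 0.54328616 -0.36632312  0.05523936] 131
t15.65 pos [ 0.5763 -0.1614  0.1622] yaw 137.1 -> turn [-0.002  0.002  0.002] shift [ 0.1724 -0.1156  0.0022] open 0.621 ff 19.917223379015923 q7 2.07 F [-0.1 -0.2 -1.9]
```

```bash
python3 -m inch '-1 0 0 0 0 0 .1;-1 0 0 0 0 0 .1;-1 0 0 0 0 0 .1;-1 0 0 0 0 0 .1;-1 .007 -.0105 0 0 0 0;-1 .0142 -.0217 0 0 0 0;-1 .0142 -.0217 0 0 0 0;-1 .0142 -.0217 0 0 0 0;-1 .0142 -.0217 0 0 0 0;-1 .0142 -.0217 0 0 0 0;-1 .0142 -.0217 0 0 0 0;-1 .0142 -.0217 0 0 0 0;-1 .007 -.0105 0 0 0 0;-1 0 0 0 0 0 0;-1 0 0 0 0 0 0'; python3 - <<'E'
from h import *
plan(.5432,-.3663,.052,114)
E
```

```text
clock: 16.9
tool_pos: [0.5434, -0.3652, 0.1611]
eef_rot: [-0.21, 0.978, 0.001, 0.001]
contact_force: [1.2, 1.0, -1.3]
opening: 0.626
finger_force: 19.9
t16.90 pos [ 0.5434 -0.3652  0.1611] yaw 114.2 -> turn [0.001 0.003 0.004] shift [ 0.0007 -0.0009  0.1091] open 0.626 ff 19.918277822434902 q7 2.11 F [ 1.2  1.  -1.3]
```

```bash
python3 -m inch '-1 0 0 .01 0 0 0;-1 0 0 .02 0 0 0;-1 0 0 .02 0 0 0;-1 0 0 .02 0 0 0;-1 0 0 .02 0 0 0;-1 0 0 .012 0 0 0;-1 0 0 .006 0 0 0;-1 0 0 .005 0 0 0;-1 0 0 0 0 0 0;-1 0 0 0 0 0 0'
```

```text
clock: 17.73
tool_pos: [0.545, -0.3655, 0.0496]
eef_rot: [-0.21, 0.978, -0.001, 0.002]
contact_force: [0.7, -1.1, -1.1]
opening: 0.624
finger_force: 20.0
```

```bash
python3 -m inch '-1 0 0 .003 0 0 0;-1 0 0 .003 0 0 0;-1 0 0 0 0 0 0;.3 0 0 0 0 0 0;.33 0 0 0 0 0 0;.36 0 0 0 0 0 0;.38 0 0 0 0 0 0;.38 0 0 0 0 0 0;.38 0 0 -.01 0 0 0;.38 0 0 -.015 0 0 0;.38 0 0 -.02 0 0 0;.38 0 0 -.03 0 0 0;.38 0 0 -.03 0 0 0;.38 0 0 -.03 0 0 0;1 0 0 -.02 0 0 0;1 0 0 0 0 0 0'; python3 - <<'E'
from h import *
im,d,m=grab('top');cv2.imwrite('pics/t3.png',cv2.resize(im[130:340,110:470,::-1],None,fx=2,fy=2))
beakers(im,d,m);plan(.607,.0897,.2,90)
E
```

```text
clock: 19.07
tool_pos: [0.547, -0.3664, 0.2043]
eef_rot: [-0.21, 0.978, -0.003, 0.006]
contact_force: [0.6, 0.0, -0.0]
opening: 0.821
finger_force: 0.0
blue px [209. 215.] area 729 zmax 0.0451 rimctr [0.6066 0.0905] ext [0.064  0.0645] fit [0.6071 0.0897 0.0315]
yellow px [215. 282.] area 202 zmax 0.0484 rimctr [0.4528 0.0728] ext [0.0497 0.0511] fit [0.4531 0.0728 0.0252]
green px [145. 217.] area 181 zmax 0.0596 rimctr [0.6026 0.2403] ext [0.0277 0.0271] fit [0.6024 0.2397 0.0127]
red px [159. 298.] area 1554 zmax 0.0962 rimctr [0.4119 0.2037] ext [0.0878 0.0897] fit [0.4107 0.2043 0.0361]
t19.12 pos [ 0.5458 -0.3659  0.2016] yaw 114.2 -> turn [-0.004  0.008  0.423] shift [-0.0612  0.4556  0.0016] open 0.863 ff 0.0 q7 2.13 F [ 0.9 -0.1  0.7]
```

View pics/t3.png

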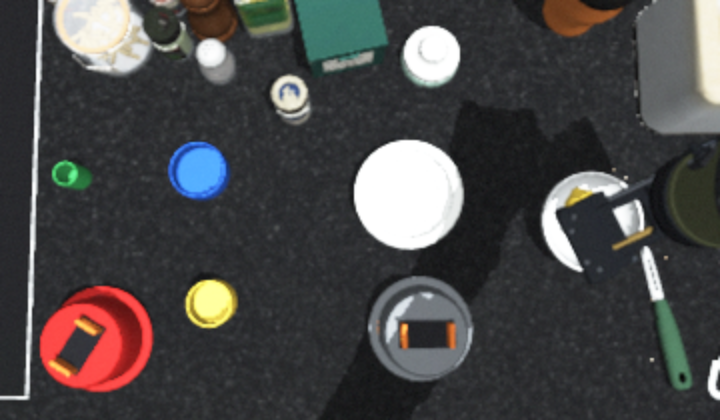

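Lemon is in the bowl and the cap stands upright. I go on to the blue beaker.

```bash
python3 -m inch '1 0 0 0 -.004 .008 .106;1 0 0 0 0 0 .106;1 0 0 0 0 0 .106;1 0 0 0 0 0 .106;1 -.002 .015 0 0 0 0;1 -.004 .03 0 0 0 0;1 -.004 .03 0 0 0 0;1 -.004 .03 0 0 0 0;1 -.004 .03 0 0 0 0;1 -.004 .03 0 0 0 0;1 -.004 .03 0 0 0 0;1 -.004 .03 0 0 0 0;1 -.004 .03 0 0 0 0;1 -.004 .03 0 0 0 0;1 -.004 .03 0 0 0 0;1 -.004 .03 0 0 0 0;1 -.004 .03 0 0 0 0;1 -.004 .03 0 0 0 0;1 -.004 .03 0 0 0 0;1 -.002 .02 0 0 0 0';python3 -m inch '1 0 0 0 0 0 0;1 0 0 0 0 0 0'; python3 - <<'E'
from h import *
plan(.607,.0897,.036,90)
im,d,m=grab('wrist');P=cloud(d,m)
k=mask(im,'blue')&(P[...,2]>.038)&(P[...,2]<.05);q=P[k];print(fitc(q[:,:2]),(q.min(0)+q.max(0))/2,np.ptp(q,axis=0),len(q))
E
```

```text
clock: 20.78
tool_pos: [0.6033, 0.0949, 0.1977]
eef_rot: [-0.003, 1.0, 0.002, -0.004]
contact_force: [-0.2, 0.3, 0.1]
opening: 0.999
finger_force: 0.0
clock: 20.95
tool_pos: [0.6033, 0.0919, 0.1976]
eef_rot: [-0.003, 1.0, 0.001, -0.004]
contact_force: [0.7, 0.3, -0.2]
opening: 0.999
finger_force: 0.0
t20.95 pos [0.6033 0.0919 0.1976] yaw 90.3 -> turn [ 0.002 -0.008  0.005] shift [-0.0037 -0.0022  0.1616] open 0.999 ff 0.0 q7 1.08 F [ 0.7  0.3 -0.2]
[0.60610608 0.08788876 0.03135753] [0.60637106 0.08788995 0.04131579] [0.06495507 0.06461922 0.00662446] 653
```

```bash
python3 -m inch '1 -.0035 -.003 .01 .002 -.008 .005;1 0 0 .02 0 0 0;1 0 0 .025 0 0 0;1 0 0 .025 0 0 0;1 0 0 .025 0 0 0;1 0 0 .025 0 0 0;1 0 0 .015 0 0 0;1 0 0 .01 0 0 0;1 0 0 .005 0 0 0;1 0 0 0 0 0 0;1 0 0 0 0 0 0'; python3 - <<'E'
from h import *
plan(.6065,.0888,.036,90)
E
```

```text
clock: 21.92
tool_pos: [0.6087, 0.0858, 0.0387]
eef_rot: [0.003, 1.0, -0.0, 0.002]
contact_force: [-0.6, 0.2, 0.6]
opening: 1.0
finger_force: 0.0
t21.92 pos [0.6087 0.0858 0.0387] yaw 89.6 -> turn [-0.001  0.003 -0.007] shift [0.0022 0.003  0.0027] open 1.000 ff 0.0 q7 0.99 F [-0.6  0.2  0.6]
```

```bash
python3 -m inch '1 .002 .003 .0025 0 0 -.006;1 0 0 0 0 0 0;-1 0 0 0 0 0 0;-1 0 0 0 0 0 0;-1 0 0 0 0 0 0;-1 0 0 0 0 0 0;-1 0 0 0 0 0 0;-1 0 0 0 0 0 0' 15; python3 - <<'E'
from h import *
plan(.6065,.0888,.036,90)
E
python3 -m inch '-1 0 0 -.01 0 0 0;-1 0 0 -.02 0 0 0;-1 0 0 -.02 0 0 0;-1 0 0 -.02 0 0 0;-1 0 0 -.02 0 0 0;-1 0 0 -.02 0 0 0;-1 0 0 -.01 0 0 0;-1 0 0 0 0 0 0;-1 0 0 0 0 0 0'; python3 - <<'E'
from h import *
plan(.5772,-.159,.16,90)
im,d,m=grab('wrist','w3')
E
```

```text
clock: 22.58
tool_pos: [0.6065, 0.0893, 0.0359]
eef_rot: [0.0, 1.0, -0.0, 0.001]
contact_force: [-0.7, -0.7, 2.7]
opening: 0.755
finger_force: 15.0
t22.58 pos [0.6065 0.0893 0.0359] yaw 90.0 -> turn [-0.001  0.003 -0.   ] shift [ 0.     -0.0005 -0.0001] open 0.755 ff 14.999499428377021 q7 0.99 F [-0.7 -0.7  2.7]
clock: 23.33
tool_pos: [0.606, 0.0893, 0.1557]
eef_rot: [0.0, 1.0, -0.0, 0.001]
contact_force: [-0.1, -0.2, -2.0]
opening: 0.755
finger_force: 15.0
t23.33 pos [0.606  0.0893 0.1557] yaw 90.0 -> turn [-0.001  0.003 -0.   ] shift [ 0.0288 -0.2483 -0.0043] open 0.755 ff 14.99987889197655 q7 1.05 F [-0.1 -0.2 -2. ]
```

View pics/w3.png

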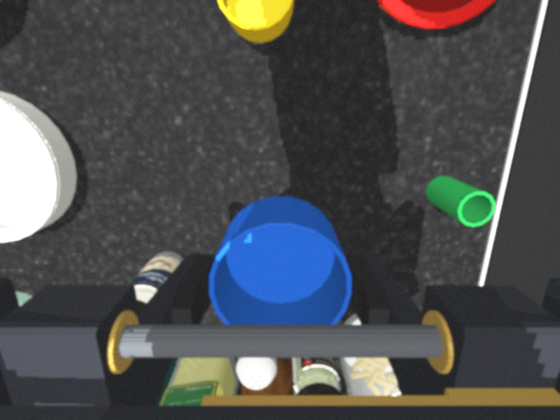

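The blue beaker is held level at (280,265). I carry it to the caddy.

```bash
python3 -m inch '-1 .001 -.01 0 0 0 0;-1 .0025 -.022 0 0 0 0;-1 .0025 -.022 0 0 0 0;-1 .0025 -.022 0 0 0 0;-1 .0025 -.022 0 0 0 0;-1 .0025 -.022 0 0 0 0;-1 .0025 -.022 0 0 0 0;-1 .0025 -.022 0 0 0 0;-1 .0025 -.022 0 0 0 0;-1 .0025 -.022 0 0 0 0;-1 .0025 -.022 0 0 0 0;-1 .002 -.018 0 0 0 0;-1 0 0 .02 0 0 0;-1 0 0 .02 0 0 0;-1 0 0 .02 0 0 0;-1 0 0 .015 0 0 0;-1 0 0 0 0 0 0;-1 0 0 0 0 0 0'; python3 - <<'E'
from h import *
plan(.5772,-.159,.051,90)
E
```

```text
clock: 24.88
tool_pos: [0.5767, -0.159, 0.0793]
eef_rot: [0.0, 1.0, -0.0, -0.001]
contact_force: [0.6, -0.7, -0.5]
opening: 0.758
finger_force: 15.0
t24.88 pos [ 0.5767 -0.159   0.0793] yaw 90.0 -> turn [-0.001 -0.001 -0.001] shift [-0.0005  0.      0.0283] open 0.758 ff 14.999868926242925 q7 1.36 F [ 0.6 -0.7 -0.5]
```

```bash
python3 -m inch '-1 0 0 .01 0 0 0;-1 0 0 .008 0 0 0;-1 0 0 .005 0 0 0;-1 0 0 .003 0 0 0;-1 0 0 .002 0 0 0;-1 0 0 0 0 0 0;-1 0 0 0 0 0 0'; python3 -m inch '-1 0 0 .001 0 0 0;-1 0 0 .001 0 0 0;-1 0 0 0 0 0 0'
```

```text
clock: 25.47
tool_pos: [0.5784, -0.1586, 0.0529]
eef_rot: [0.0, 1.0, -0.0, 0.001]
contact_force: [0.4, 0.2, -1.0]
opening: 0.754
finger_force: 15.0
clock: 25.72
tool_pos: [0.5783, -0.1586, 0.0508]
eef_rot: [0.0, 1.0, -0.0, 0.001]
contact_force: [-0.3, 0.3, -0.1]
opening: 0.753
finger_force: 15.0
```

```bash
python3 -m inch '-1 .001 0 .001 0 0 0;-1 0 0 0 0 0 0;.7 0 0 0 0 0 0;.8 0 0 0 0 0 0;1 0 0 0 0 0 0;1 0 0 0 0 0 0;1 0 0 0 0 0 0;1 0 0 -.01 0 0 0;1 0 0 -.02 0 0 0;1 0 0 -.02 0 0 0;1 0 0 -.02 0 0 0;1 0 0 -.03 0 0 0;1 0 0 -.03 0 0 0;1 0 0 -.02 0 0 0;1 0 0 0 0 0 0;1 0 0 0 0 0 0'; python3 - <<'E'
from h import *
im,d,m=grab('wrist');P=cloud(d,m)
k=mask(im,'blue')&(P[...,2]>.052)&(P[...,2]<.065);q=P[k];print(fitc(q[:,:2]),(q.min(0)+q.max(0))/2,np.ptp(q,axis=0),len(q))
rr=np.hypot(P[...,0]-.577,P[...,1]+.159)
q=P[(P[...,2]>.031)&(P[...,2]<.037)&(rr>.045)&(rr<.07)];print('rim',fitc(q[:,:2]),len(q))
im,d,m=grab('top');beakers(im,d,m)
plan(.4529,.0728,.2,90)
E
```

```text
clock: 27.05
tool_pos: [0.5775, -0.1587, 0.2015]
eef_rot: [0.0, 1.0, -0.001, 0.003]
contact_force: [-0.1, -0.1, -0.3]
opening: 0.995
finger_force: 0.0
[ 0.57678725 -0.15947418  0.03105612] [ 0.57661633 -0.15943119  0.05487782] [0.06367432 0.06380553 0.00574664] 556
rim [ 0.57664585 -0.16030186  0.05777069] 3915
blue px [307. 234.] area 63 zmax 0.5107 rimctr [ 0.5309 -0.1216] ext [0.0073 0.0011] fit [0.4925 0.1365 0.2609]
yellow px [211. 284.] area 133 zmax 0.05 rimctr [0.4527 0.0791] ext [0.0498 0.0375] fit [0.4529 0.0734 0.0249]
green px [145. 217.] area 186 zmax 0.0601 rimctr [0.6014 0.24  ] ext [0.0257 0.0269] fit [0.6022 0.2397 0.0127]
red px [159. 297.] area 1345 zmax 0.0962 rimctr [0.4118 0.2044] ext [0.088  0.0879] fit [0.41   0.2011 0.0381]
t27.15 pos [ 0.5761 -0.1585  0.1992] yaw 90.0 -> turn [-0.001  0.001 -0.   ] shift [ 0.1232  0.2313 -0.0008] open 1.003 ff 0.0 q7 1.43 F [ 0.1 -0.3 -0.1]
```

```bash
python3 -m inch '.8 0 0 0 0 0 .105;.8 0 0 0 0 0 .105;.8 0 0 0 0 0 .105;.8 0 0 0 0 0 .105;.8 0 0 0 0 0 .105;.8 0 0 0 0 0 .105;.8 0 0 0 0 0 .105;.8 0 0 0 0 0 .105;.8 0 0 0 0 0 .105;.8 0 0 0 0 0 .105;.8 0 0 0 0 0 0'; python3 -m inch '.8 .01 0 0 0 0 0;.8 .022 .001 0 0 0 0;.8 .022 .001 0 0 0 0;.8 .022 .001 0 0 0 0;.8 .022 .001 0 0 0 0;.8 .022 .001 0 0 0 0;.8 .022 .001 0 0 0 0;.8 .022 .001 0 0 0 0;.8 .022 .001 0 0 0 0;.8 .022 0 0 0 0 0;.8 .022 0 0 0 0 0;.8 .022 0 0 0 0 0;.8 .01 0 0 0 0 0;.8 0 0 0 0 0 0;.8 0 0 0 0 0 0'; python3 - <<'E'
from h import *
plan(.4525,.0722,.049,30)
im,d,m=grab('wrist');P=cloud(d,m)
k=mask(im,'yellow')&(P[...,2]>.042)&(P[...,2]<.056);q=P[k];print(fitc(q[:,:2]),(q.min(0)+q.max(0))/2,np.ptp(q,axis=0),len(q))
E
```

```text
clock: 28.07
tool_pos: [0.576, -0.1581, 0.1983]
eef_rot: [0.502, 0.865, -0.001, -0.0]
contact_force: [-0.6, -0.3, -0.6]
opening: 0.904
finger_force: 0.0
clock: 29.32
tool_pos: [0.4535, 0.0726, 0.1992]
eef_rot: [0.5, 0.866, -0.0, 0.001]
contact_force: [0.1, 0.5, 0.2]
opening: 0.899
finger_force: 0.0
t29.32 pos [0.4535 0.0726 0.1992] yaw 29.9 -> turn [ 0.001  0.002 -0.001] shift [ 0.0002 -0.0011  0.1502] open 0.899 ff 0.0 q7 0.24 F [0.1 0.5 0.2]
[0.45072052 0.07212877 0.02472361] [0.45089278 0.07179854 0.0455388 ] [0.05215857 0.05192317 0.00706728] 473
```

```bash
python3 -m inch '.8 .0005 -.001 .01 0 0 0;.8 0 0 .02 0 0 0;.8 0 0 .025 0 0 0;.8 0 0 .025 0 0 0;.8 0 0 .025 0 0 0;.8 0 0 .025 0 0 0;.8 0 0 .015 0 0 0;.8 0 0 .006 0 0 0;.8 0 0 0 0 0 0;.8 0 0 0 0 0 0'; python3 - <<'E'
from h import *
plan(.452,.0725,.0475,30)
E
```

```text
clock: 30.2
tool_pos: [0.4533, 0.0717, 0.0485]
eef_rot: [0.502, 0.865, 0.0, 0.001]
contact_force: [0.4, 0.3, 0.5]
opening: 0.897
finger_force: 0.0
t30.20 pos [0.4533 0.0717 0.0485] yaw 29.8 -> turn [ 0.002  0.002 -0.004] shift [ 0.0013 -0.0007  0.001 ] open 0.897 ff 0.0 q7 0.22 F [0.4 0.3 0.5]
```

```bash
python3 -m inch '.8 .001 -.001 .001 0 0 0;-1 0 0 0 0 0 0;-1 0 0 0 0 0 0;-1 0 0 0 0 0 0;-1 0 0 0 0 0 0;-1 0 0 0 0 0 0;-1 0 0 0 0 0 0;-1 0 0 0 0 0 0' 15; python3 -m inch '-1 0 0 -.01 0 0 0;-1 0 0 -.02 0 0 0;-1 0 0 -.025 0 0 0;-1 0 0 -.025 0 0 0;-1 0 0 -.025 0 0 0;-1 0 0 -.02 0 0 0;-1 0 0 -.01 0 0 0;-1 0 0 0 0 0 0;-1 0 0 0 0 0 -.1;-1 0 0 0 0 0 -.105;-1 0 0 0 0 0 -.105;-1 0 0 0 0 0 -.105;-1 0 0 0 0 0 -.105;-1 0 0 0 0 0 -.105;-1 0 0 0 0 0 -.105;-1 0 0 0 0 0 -.105;-1 0 0 0 0 0 -.105;-1 0 0 0 0 0 -.105;-1 0 0 0 0 0 0'; python3 - <<'E'
from h import *
plan(.5772,-.159,.18,90)
im,d,m=grab('wrist','w4')
E
```

```text
clock: 30.87
tool_pos: [0.4516, 0.073, 0.0476]
eef_rot: [0.501, 0.865, 0.0, 0.001]
contact_force: [-0.3, -0.4, 5.2]
opening: 0.592
finger_force: 15.0
clock: 32.45
tool_pos: [0.4504, 0.0728, 0.1816]
eef_rot: [0.001, 1.0, -0.0, 0.0]
contact_force: [-1.2, 0.4, 0.2]
opening: 0.597
finger_force: 15.0
t32.45 pos [0.4504 0.0728 0.1816] yaw 89.8 -> turn [-0.001  0.    -0.003] shift [-0.1268 -0.2318  0.0016] open 0.597 ff 14.998257542029023 q7 0.89 F [-1.2  0.4  0.2]
```

View pics/w4.png

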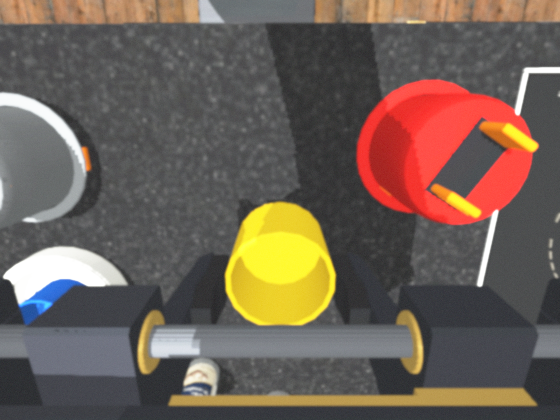

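Yellow is held at (281,265). I carry it to the caddy.

```bash
python3 -m inch '-1 -.005 -.01 0 0 0 0;-1 -.0108 -.02 0 0 0 0;-1 -.0108 -.02 0 0 0 0;-1 -.0108 -.02 0 0 0 0;-1 -.0108 -.02 0 0 0 0;-1 -.0108 -.02 0 0 0 0;-1 -.0108 -.02 0 0 0 0;-1 -.0108 -.02 0 0 0 0;-1 -.0108 -.02 0 0 0 0;-1 -.0108 -.02 0 0 0 0;-1 -.0108 -.02 0 0 0 0;-1 -.0108 -.02 0 0 0 0;-1 -.003 -.0018 0 0 0 0;-1 0 0 0 0 0 0;-1 0 0 .02 0 0 0;-1 0 0 .02 0 0 0;-1 0 0 .02 0 0 0;-1 0 0 0 0 0 0;-1 0 0 0 0 0 0'; python3 - <<'E'
from h import *
plan(.5772,-.159,.0715,90)
E
```

```text
clock: 34.08
tool_pos: [0.5756, -0.1577, 0.1221]
eef_rot: [0.002, 1.0, 0.0, -0.0]
contact_force: [0.7, -0.2, -0.3]
opening: 0.591
finger_force: 15.0
t34.08 pos [ 0.5756 -0.1577  0.1221] yaw 89.8 -> turn [ 0.    -0.001 -0.004] shift [-0.0016 -0.0013  0.0506] open 0.591 ff 14.999683436471969 q7 1.34 F [ 0.7 -0.2 -0.3]
```

```bash
python3 -m inch '-1 -.001 -.001 0 0 0 0;-1 0 0 .01 0 0 0;-1 0 0 .01 0 0 0;-1 0 0 .01 0 0 0;-1 0 0 .008 0 0 0;-1 0 0 .006 0 0 0;-1 0 0 .003 0 0 0;-1 0 0 0 0 0 0;-1 0 0 0 0 0 0'; python3 - <<'E'
from h import *
plan(.5772,-.159,.0715,90)
E
```

```text
clock: 34.83
tool_pos: [0.5779, -0.1604, 0.0756]
eef_rot: [0.003, 1.0, -0.0, 0.001]
contact_force: [0.5, 0.4, -0.3]
opening: 0.59
finger_force: 15.0
t34.83 pos [ 0.5779 -0.1604  0.0756] yaw 89.7 -> turn [-0.001  0.002 -0.005] shift [0.0007 0.0014 0.0041] open 0.590 ff 14.999806643463671 q7 1.31 F [ 0.5  0.4 -0.3]
```

```bash
python3 -m inch '-1 .0005 .0012 .0015 0 0 0;-1 0 0 .0015 0 0 0;-1 0 0 .001 0 0 0;-1 0 0 0 0 0 0;.4 0 0 0 0 0 0;.6 0 0 0 0 0 0;.6 0 0 0 0 0 0;.6 0 0 0 0 0 0;.6 0 0 -.01 0 0 0;.6 0 0 -.02 0 0 0;.6 0 0 -.03 0 0 0;.6 0 0 -.03 0 0 0;.6 0 0 -.03 0 0 0;.6 0 0 -.02 0 0 0;.6 0 0 0 0 0 0;.6 0 0 0 0 0 0'; python3 - <<'E'
from h import *
im,d,m=grab('wrist','w5');P=cloud(d,m);rr=np.hypot(P[...,0]-.577,P[...,1]+.159)
for c,a,b in(('blue',.05,.064),('yellow',.066,.08)):
    k=mask(im,c)&(P[...,2]>a)&(P[...,2]<b)&(rr<.06);q=P[k];print(c,fitc(q[:,:2]),np.percentile(q[:,2],[50,98]),len(q))
im,d,m=grab('top');beakers(im,d,m)
plan(.602,.239,.2,90)
E
```

```text
clock: 36.17
tool_pos: [0.5777, -0.1593, 0.2135]
eef_rot: [0.003, 1.0, -0.001, 0.003]
contact_force: [-0.7, 0.2, -0.5]
opening: 0.801
finger_force: 0.0
blue [ 0.57653366 -0.15944404  0.0310798 ] [0.05577754 0.05738608] 369
yellow [ 0.57743369 -0.16026978  0.02463509] [0.07062032 0.07202474] 482
green px [145. 217.] area 181 zmax 0.0591 rimctr [0.6015 0.2399] ext [0.0257 0.0278] fit [0.6024 0.2396 0.0128]
red px [160. 297.] area 1142 zmax 0.0962 rimctr [0.412  0.2044] ext [0.0878 0.088 ] fit [0.4101 0.1995 0.0404]
t36.27 pos [ 0.5763 -0.1593  0.2111] yaw 89.7 -> turn [-0.001  0.001 -0.005] shift [-0.0257  0.3983  0.0111] open 0.802 ff 0.0 q7 1.41 F [-0.5  0.2 -0.6]
```

Yellow is nested in blue. Green next.

```bash
python3 -m inch '.2 -.001 .01 0 0 0 0;.2 -.0015 .024 0 0 0 0;.2 -.0015 .024 0 0 0 0;.2 -.0015 .024 0 0 0 0;.2 -.0015 .024 0 0 0 0;.2 -.0015 .024 0 0 0 0;.2 -.0015 .024 0 0 0 0;.2 -.0015 .024 0 0 0 0;.2 -.0015 .024 0 0 0 0;.2 -.0015 .024 0 0 0 0;.2 -.0015 .024 0 0 0 0;.2 -.0015 .024 0 0 0 0;.2 -.0015 .024 0 0 0 0;.2 -.0015 .024 0 0 0 0;.2 -.0015 .024 0 0 0 0;.2 -.0015 .024 0 0 0 0;.2 -.0015 .024 0 0 0 0;.2 -.0007 .004 0 0 0 0;.2 0 0 0 0 0 0;.2 0 0 0 0 0 0'; python3 - <<'E'
from h import *
plan(.602,.239,.053,90)
im,d,m=grab('wrist');P=cloud(d,m)
k=mask(im,'green')&(P[...,2]>.05)&(P[...,2]<.066);q=P[k];print(fitc(q[:,:2]),(q.min(0)+q.max(0))/2,np.ptp(q,axis=0),len(q))
E
```

```text
clock: 37.93
tool_pos: [0.6043, 0.2378, 0.2104]
eef_rot: [0.003, 1.0, -0.001, 0.0]
contact_force: [0.1, -0.6, -0.2]
opening: 0.603
finger_force: 0.0
t37.93 pos [0.6043 0.2378 0.2104] yaw 89.7 -> turn [-0.003  0.    -0.005] shift [0.0023 0.0012 0.1574] open 0.603 ff 0.0 q7 0.84 F [ 0.1 -0.6 -0.2]
[0.60117391 0.23852334 0.0127032 ] [0.60175016 0.23871223 0.05444089] [0.02781771 0.02630204 0.00875338] 290
```

```bash
python3 -m inch '.2 .002 .001 .01 0 0 0;.2 0 0 .02 0 0 0;.2 0 0 .025 0 0 0;.2 0 0 .025 0 0 0;.2 0 0 .025 0 0 0;.2 0 0 .025 0 0 0;.2 0 0 .015 0 0 0;.2 0 0 .01 0 0 0;.2 0 0 0 0 0 0;.2 0 0 0 0 0 0'; python3 - <<'E'
from h import *
plan(.602,.239,.053,90)
E
```

```text
clock: 38.82
tool_pos: [0.6032, 0.2388, 0.0563]
eef_rot: [0.003, 1.0, -0.001, 0.001]
contact_force: [-0.2, -0.2, 0.4]
opening: 0.601
finger_force: 0.0
t38.82 pos [0.6032 0.2388 0.0563] yaw 89.6 -> turn [-0.001  0.002 -0.006] shift [0.0012 0.0002 0.0033] open 0.601 ff 0.0 q7 0.76 F [-0.2 -0.2  0.4]
```

```bash
python3 -m inch '.2 .001 0 .003 0 0 0;-1 0 0 0 0 0 0;-1 0 0 0 0 0 0;-1 0 0 0 0 0 0;-1 0 0 0 0 0 0;-1 0 0 0 0 0 0;-1 0 0 0 0 0 0;-1 0 0 0 0 0 0' 12; python3 -m inch '-1 0 0 -.01 0 0 0;-1 0 0 -.02 0 0 0;-1 0 0 -.025 0 0 0;-1 0 0 -.025 0 0 0;-1 0 0 -.025 0 0 0;-1 0 0 -.025 0 0 0;-1 0 0 -.02 0 0 0;-1 0 0 0 0 0 0;-1 0 0 0 0 0 0'; python3 - <<'E'
from h import *
plan(.577,-.1593,.2,90)
im,d,m=grab('wrist','w6')
E
```

```text
clock: 39.48
tool_pos: [0.6026, 0.2397, 0.054]
eef_rot: [0.003, 1.0, -0.0, 0.001]
contact_force: [-0.1, -0.2, 3.6]
opening: 0.312
finger_force: 12.0
clock: 40.23
tool_pos: [0.6023, 0.2399, 0.2046]
eef_rot: [0.003, 1.0, 0.0, 0.002]
contact_force: [-0.9, -0.8, -1.2]
opening: 0.311
finger_force: 12.0
t40.23 pos [0.6023 0.2399 0.2046] yaw 89.7 -> turn [ 0.     0.004 -0.005] shift [ 0.0253 -0.3992  0.0046] open 0.311 ff 11.99929840528057 q7 0.83 F [-0.9 -0.8 -1.2]
```

View pics/w6.png

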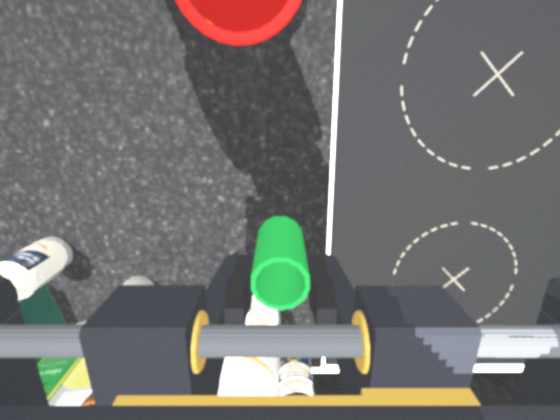

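Green is held at (280,262). I carry it over.

```bash
python3 -m inch '-1 .001 -.01 0 0 0 0;-1 .0015 -.024 0 0 0 0;-1 .0015 -.024 0 0 0 0;-1 .0015 -.024 0 0 0 0;-1 .0015 -.024 0 0 0 0;-1 .0015 -.024 0 0 0 0;-1 .0015 -.024 0 0 0 0;-1 .0015 -.024 0 0 0 0;-1 .0015 -.024 0 0 0 0;-1 .0015 -.024 0 0 0 0;-1 .0015 -.024 0 0 0 0;-1 .0015 -.024 0 0 0 0;-1 .0015 -.024 0 0 0 0;-1 .0015 -.024 0 0 0 0;-1 .0015 -.024 0 0 0 0;-1 .0015 -.024 0 0 0 0;-1 .0015 -.024 0 0 0 0;-1 .0005 -.005 0 0 0 0;-1 0 0 0 0 0 0;-1 0 0 0 0 0 0'; python3 -m inch '-1 0 0 .01 0 0 0;-1 0 0 .02 0 0 0;-1 0 0 .02 0 0 0;-1 0 0 .01 0 0 0;-1 0 0 0 0 0 0;-1 0 0 0 0 0 0';  python3 - <<'E'
from h import *
plan(.577,-.1593,.0875,90)
E
```

```text
clock: 41.95
tool_pos: [0.5736, -0.1584, 0.2029]
eef_rot: [0.003, 1.0, 0.0, 0.0]
contact_force: [-0.2, 0.5, -0.5]
opening: 0.305
finger_force: 12.0
clock: 42.45
tool_pos: [0.5744, -0.1579, 0.1433]
eef_rot: [0.002, 1.0, -0.0, 0.001]
contact_force: [0.0, -0.0, 0.1]
opening: 0.307
finger_force: 12.0
t42.45 pos [ 0.5744 -0.1579  0.1433] yaw 89.8 -> turn [-0.     0.001 -0.004] shift [-0.0026 -0.0014  0.0558] open 0.307 ff 11.999280695454217 q7 1.35 F [ 0.  -0.   0.1]
```

```bash
python3 -m inch '-1 -.002 -.001 0 0 0 0;-1 0 0 .01 0 0 0;-1 0 0 .012 0 0 0;-1 0 0 .012 0 0 0;-1 0 0 .01 0 0 0;-1 0 0 .005 0 0 0;-1 0 0 .003 0 0 0;-1 0 0 0 0 0 0;-1 0 0 0 0 0 0';  python3 - <<'E'
from h import *
plan(.577,-.1593,.0875,90)
E
```

```text
clock: 43.2
tool_pos: [0.5767, -0.1602, 0.0917]
eef_rot: [0.003, 1.0, -0.0, 0.001]
contact_force: [-0.8, -0.4, -0.9]
opening: 0.308
finger_force: 12.0
t43.20 pos [ 0.5767 -0.1602  0.0917] yaw 89.7 -> turn [-0.001  0.002 -0.005] shift [-0.0003  0.0009  0.0042] open 0.308 ff 11.999235465045786 q7 1.32 F [-0.8 -0.4 -0.9]
```

```bash
python3 -m inch '-1 -.0003 .001 .0015 0 0 0;-1 0 0 .0015 0 0 0;-1 0 0 .001 0 0 0;-1 0 0 0 0 0 0;-.2 0 0 0 0 0 0;.1 0 0 0 0 0 0;.2 0 0 0 0 0 0;.2 0 0 0 0 0 0;.2 0 0 -.01 0 0 0;.2 0 0 -.02 0 0 0;.2 0 0 -.03 0 0 0;.2 0 0 -.03 0 0 0;.2 0 0 -.03 0 0 0;.2 0 0 -.02 0 0 0;.2 0 0 0 0 0 0;.2 0 0 0 0 0 0'; python3 - <<'E'
from h import *
im,d,m=grab('wrist','w7');P=cloud(d,m);rr=np.hypot(P[...,0]-.577,P[...,1]+.159)
for c,a,b in(('blue',.05,.064),('yellow',.066,.08),('green',.084,.1)):
    k=mask(im,c)&(P[...,2]>a)&(P[...,2]<b)&(rr<.06);q=P[k];print(c,fitc(q[:,:2]),np.percentile(q[:,2],[50,98]),len(q))
q=P[(P[...,2]>.031)&(P[...,2]<.037)&(rr>.045)&(rr<.07)];print('rim',fitc(q[:,:2]),len(q))
plan(.4208,-.1713,.24,90)
E
```

```text
clock: 44.53
tool_pos: [0.5772, -0.1593, 0.2294]
eef_rot: [0.003, 1.0, -0.001, 0.003]
contact_force: [-0.6, 0.4, -0.7]
opening: 0.603
finger_force: 0.0
blue [ 0.57656717 -0.15945465  0.03106029] [0.05580052 0.05731622] 317
yellow [ 0.57744331 -0.16021078  0.02466405] [0.07063883 0.07216393] 453
green [ 0.57548936 -0.1602632   0.01247072] [0.09032966 0.09213632] 253
rim [ 0.57671722 -0.16030011  0.05781976] 3330
t44.58 pos [ 0.5762 -0.1593  0.228 ] yaw 89.7 -> turn [-0.001  0.002 -0.005] shift [ 0.1554 -0.012  -0.012 ] open 0.602 ff 0.0 q7 1.41 F [-0.9  0.8  0.1]
```

View pics/w7.png

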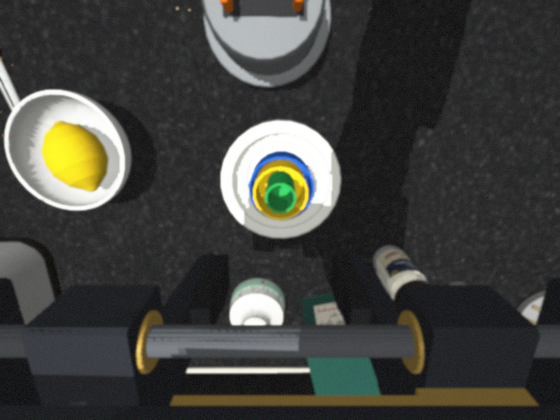

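The beakers are nested at (280,185) and the lemon is in the bowl at (75,157). Back to the cap.

```bash
python3 -m inch '1 .008 -.0007 0 0 0 0;1 .02 -.0016 0 0 0 0;1 .02 -.0016 0 0 0 0;1 .02 -.0016 0 0 0 0;1 .02 -.0016 0 0 0 0;1 .02 -.0016 0 0 0 0;1 .02 -.0016 0 0 0 0;1 .018 -.0014 0 0 0 0;1 .009 -.0007 0 0 0 0;1 0 0 0 0 0 0;1 0 0 0 0 0 0'; python3 - <<'E'
from h import *
plan(.4208,-.1713,.1115,90)
im,d,m=grab('wrist');P=cloud(d,m)
S=P[(P[...,2]>.108)&(P[...,2]<.13)&(np.hypot(P[...,0]-.4208,P[...,1]+.1713)<.045)]
_,lab,ctr=cv2.kmeans(S[:,:2].astype(np.float32),2,None,(3,50,1e-6),5,cv2.KMEANS_PP_CENTERS)
v=ctr[1]-ctr[0];print(ctr,np.degrees(np.arctan2(v[1],v[0])),ctr.mean(0),(S.min(0)+S.max(0))/2,np.ptp(S,axis=0),len(S))
im,d,m=grab('top');h=hsv(im);k=((h[...,0]<5)|(h[...,0]>172))&(h[...,1]>130)&(h[...,2]>60)
n,l,st,ce=cv2.connectedComponentsWithStats(k.astype(np.uint8));print([(ce[i].round(),st[i,4]) for i in range(1,n) if st[i,4]>25])
E
```

```text
clock: 45.5
tool_pos: [0.4216, -0.1707, 0.2272]
eef_rot: [0.003, 1.0, -0.0, 0.001]
contact_force: [0.4, 0.6, 0.6]
opening: 0.999
finger_force: 0.0
t45.50 pos [ 0.4216 -0.1707  0.2272] yaw 89.7 -> turn [-0.     0.002 -0.006] shift [ 0.0008 -0.0006  0.1157] open 0.999 ff 0.0 q7 1.42 F [0.4 0.6 0.6]
[[ 0.41839865 -0.14754887]
 [ 0.41843447 -0.19691585]] -89.95842 [ 0.41841656 -0.17223236] [ 0.41952651 -0.17226908  0.11478034] [0.02581552 0.05737021 0.01346533] 571
[(array([187., 118.]), np.int32(120)), (array([160., 299.]), np.int32(1970))]
```

```bash
python3 -m inch '1 .0008 0 .01 0 0 0;1 0 0 .02 0 0 0;1 0 0 .02 0 0 0;1 0 0 .02 0 0 0;1 0 0 .02 0 0 0;1 0 0 .012 0 0 0;1 0 0 .008 0 0 0;1 0 0 .004 0 0 0;1 0 0 0 0 0 0;1 0 0 0 0 0 0'; python3 - <<'E'
from h import *
plan(.4205,-.1715,.111,90)
E
```

```text
clock: 46.43
tool_pos: [0.4216, -0.1708, 0.1137]
eef_rot: [0.003, 1.0, -0.001, 0.002]
contact_force: [0.3, 0.5, -0.5]
opening: 1.003
finger_force: 0.0
t46.43 pos [ 0.4216 -0.1708  0.1137] yaw 89.7 -> turn [-0.001  0.003 -0.005] shift [ 0.0011 -0.0007  0.0027] open 1.003 ff 0.0 q7 1.25 F [ 0.3  0.5 -0.5]
```

```bash
python3 -m inch '1 .001 -.0007 .0025 0 0 0;1 0 0 0 0 0 0;-1 0 0 0 0 0 0;-1 0 0 0 0 0 0;-1 0 0 0 0 0 0;-1 0 0 0 0 0 0;-1 0 0 0 0 0 0;-1 0 0 0 0 0 0;-1 0 0 0 0 0 0;-1 0 0 0 0 0 0;-1 0 0 0 0 0 0;-1 0 0 0 0 0 0' 35; python3 -m inch '-1 0 0 -.01 0 0 0;-1 0 0 -.02 0 0 0;-1 0 0 -.025 0 0 0;-1 0 0 -.025 0 0 0;-1 0 0 -.025 0 0 0;-1 0 0 -.025 0 0 0;-1 0 0 -.02 0 0 0;-1 0 0 0 0 0 0;-1 0 0 0 0 0 0'; python3 - <<'E'
from h import *
plan(.577,-.1593,.22,90)
E
```

```text
clock: 47.43
tool_pos: [0.4201, -0.1714, 0.1113]
eef_rot: [0.002, 1.0, -0.0, 0.001]
contact_force: [0.5, 0.5, 6.0]
opening: 0.413
finger_force: 35.0
clock: 48.18
tool_pos: [0.4196, -0.1717, 0.2611]
eef_rot: [0.003, 1.0, -0.001, 0.002]
contact_force: [-0.6, -0.8, -2.7]
opening: 0.411
finger_force: 35.0
t48.18 pos [ 0.4196 -0.1717  0.2611] yaw 89.7 -> turn [-0.002  0.003 -0.006] shift [-0.1574  0.0124  0.0411] open 0.411 ff 34.99946774993873 q7 1.46 F [-0.6 -0.8 -2.7]
```

```bash
python3 -m inch '-1 -.007 .0006 0 0 0 0;-1 -.02 .0016 0 0 0 0;-1 -.02 .0016 0 0 0 0;-1 -.02 .0016 0 0 0 0;-1 -.02 .0016 0 0 0 0;-1 -.02 .0016 0 0 0 0;-1 -.02 .0016 0 0 0 0;-1 -.02 .0016 0 0 0 0;-1 -.01 .0006 0 0 0 0;-1 0 0 0 0 0 0;-1 0 0 0 0 0 0;-1 0 0 .01 0 0 0;-1 0 0 .02 0 0 0;-1 0 0 .02 0 0 0;-1 0 0 .01 0 0 0;-1 0 0 0 0 0 0;-1 0 0 0 0 0 0'; python3 - <<'E'
from h import *
plan(.577,-.1594,.129,90)
im,d,m=grab('scene');cv2.imwrite('pics/s2.png',cv2.resize(im[180:320,200:380,::-1],(720,560)))
E
```

```text
clock: 49.6
tool_pos: [0.5761, -0.16, 0.2008]
eef_rot: [0.003, 1.0, -0.0, 0.0]
contact_force: [-0.2, 0.0, -1.4]
opening: 0.408
finger_force: 35.0
t49.60 pos [ 0.5761 -0.16    0.2008] yaw 89.7 -> turn [-0.001  0.001 -0.005] shift [-0.0009  0.0006  0.0718] open 0.408 ff 34.99952247508645 q7 1.38 F [-0.2  0.  -1.4]
```

View pics/s2.png

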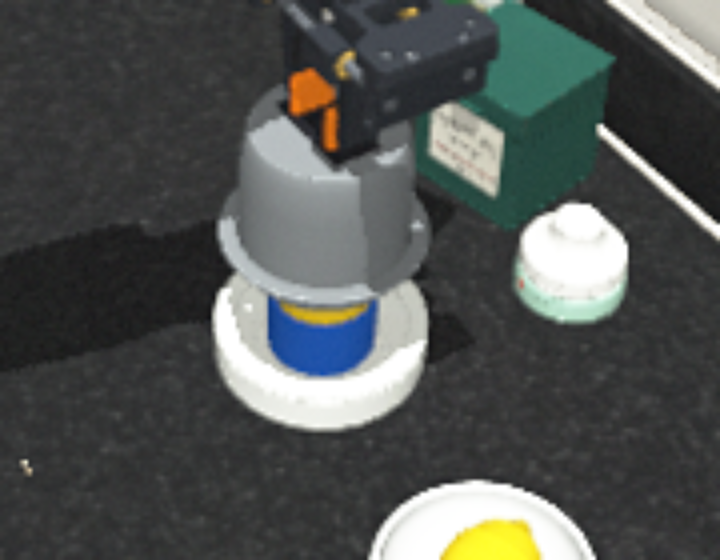

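The cap is centred above the caddy with the beakers beneath it. I descend.

```bash
python3 -m inch '-1 -.0008 .0006 .01 0 0 0;-1 0 0 .015 0 0 0;-1 0 0 .012 0 0 0;-1 0 0 .008 0 0 0;-1 0 0 .004 0 0 0;-1 0 0 0 0 0 0;-1 0 0 0 0 0 0'; python3 - <<'E'
from h import *
plan(.577,-.1594,.129,90)
E
```

```text
clock: 50.23
tool_pos: [0.578, -0.1593, 0.1523]
eef_rot: [0.003, 1.0, -0.0, 0.001]
contact_force: [-0.1, 0.2, -1.7]
opening: 0.413
finger_force: 35.0
t50.23 pos [ 0.578  -0.1593  0.1523] yaw 89.7 -> turn [-0.001  0.002 -0.005] shift [ 0.001  -0.0001  0.0233] open 0.413 ff 34.99954667785914 q7 1.34 F [-0.1  0.2 -1.7]
```

```bash
python3 -m inch '-1 .0007 0 .004 0 0 0;-1 0 0 .004 0 0 0;-1 0 0 .004 0 0 0;-1 0 0 0 0 0 0;-1 0 0 0 0 0 0'; python3 - <<'E'
from h import *
plan(.577,-.1594,.129,90)
E
```

```text
clock: 50.65
tool_pos: [0.5769, -0.1593, 0.14]
eef_rot: [0.003, 1.0, -0.0, 0.001]
contact_force: [-0.1, 0.1, -3.0]
opening: 0.41
finger_force: 35.0
t50.65 pos [ 0.5769 -0.1593  0.14  ] yaw 89.7 -> turn [-0.001  0.002 -0.005] shift [-0.0001 -0.0001  0.011 ] open 0.410 ff 34.99947539445202 q7 1.33 F [-0.1  0.1 -3. ]
```

Entering freely, 29 mm above the worktop and already below the rim. I continue.

```bash
python3 -m inch '-1 0 0 .004 0 0 0;-1 0 0 .003 0 0 0;-1 0 0 .002 0 0 0;-1 0 0 .002 0 0 0;-1 0 0 .001 0 0 0;-1 0 0 0 0 0 0;-1 0 0 0 0 0 0'; python3 - <<'E'
from h import *
plan(.577,-.1594,.129,90)
E
```

```text
clock: 51.23
tool_pos: [0.577, -0.1592, 0.1293]
eef_rot: [0.003, 1.0, -0.001, 0.001]
contact_force: [-3.6, -0.3, 6.7]
opening: 0.411
finger_force: 35.0
t51.23 pos [ 0.577  -0.1592  0.1293] yaw 89.7 -> turn [-0.001  0.002 -0.005] shift [ 0.     -0.0002  0.0003] open 0.411 ff 35.001337114780426 q7 1.32 F [-3.6 -0.3  6.7]
```

```bash
python3 -m inch '-1 0 0 .001 0 0 0;-1 0 0 .001 0 0 0;-1 0 0 0 0 0 0;-1 0 0 0 0 0 0';  python3 -m inch '1 0 0 0 0 0 0;1 0 0 0 0 0 0;1 0 0 0 0 0 0;1 0 0 0 0 0 0;1 0 0 0 0 0 0;1 0 0 -.004 0 0 0;1 0 0 -.01 0 0 0;1 0 0 -.02 0 0 0;1 0 0 -.03 0 0 0;1 0 0 -.03 0 0 0;1 0 0 -.03 0 0 0;1 0 0 0 0 0 0;1 0 0 0 0 0 0'; python3 - <<'E'
from h import *
im,d,m=grab('wrist','w8');P=cloud(d,m);rr=np.hypot(P[...,0]-.577,P[...,1]+.1594)
S=P[(P[...,2]>.122)&(P[...,2]<.15)&(rr<.045)]
print('tabs ext',np.ptp(S,axis=0),'mid',(S.min(0)+S.max(0))/2,'ztop',np.percentile(S[:,2],98),len(S))
q=P[(P[...,2]>.10)&(P[...,2]<.118)&(rr<.03)];print('flat top',np.median(q[:,2]))
q=P[(P[...,2]>.028)&(P[...,2]<.05)&(rr>.052)&(rr<.06)];A=np.c_[q[:,:2]-[.577,-.1594],np.ones(len(q))];c=np.linalg.lstsq(A,q[:,2],rcond=None)[0];print('flange plane',c,len(q))
im,d,m=grab('scene');cv2.imwrite('pics/s3.png',cv2.resize(im[180:320,200:380,::-1],(720,560)))
plan(.45,-.16,.25,90)
E
```

```text
clock: 51.57
tool_pos: [0.5771, -0.1592, 0.1292]
eef_rot: [0.003, 1.0, -0.001, 0.002]
contact_force: [-6.8, 0.8, 19.7]
opening: 0.411
finger_force: 35.0
clock: 52.65
tool_pos: [0.578, -0.1593, 0.2528]
eef_rot: [0.003, 1.0, -0.001, 0.003]
contact_force: [-0.6, 0.2, 0.5]
opening: 0.998
finger_force: 0.0
tabs ext [0.02619557 0.0571575  0.01711445] mid [ 0.57667098 -0.16014487  0.13062585] ztop 0.13869888593493943 568
flat top 0.1109259776636257
flange plane [-0.00075084 -0.00116985  0.03612267] 1234
t52.75 pos [ 0.5763 -0.1594  0.25  ] yaw 89.7 -> turn [-0.001  0.001 -0.005] shift [ 0.1263 -0.0006  0.    ] open 1.002 ff 0.0 q7 1.41 F [-0.5 -0.5 -0.5]
```

View pics/s3.png

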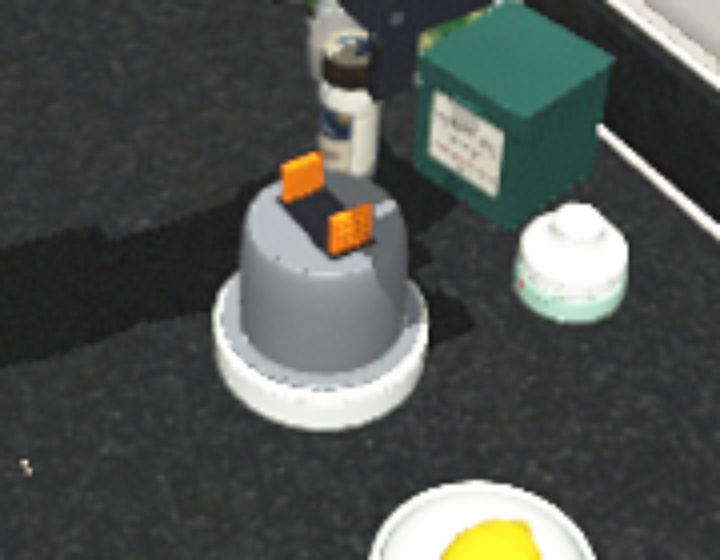

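The cap sits level and flush at (320,300). The tabs span 57 mm, the same as when relaxed, and the lemon is in the bowl. I hand in.

```bash
python3 -c "
from plant import r
print(r.finish_job())"
```

```text
the job is handed in; nothing more can be done
None
```

The job is done and handed in at about 53 s: lemon in the white bowl, the three beakers found (blue, yellow, green; no red) nested in the caddy, and the cap refitted flush and level with its tabs sprung out, though I got no verdict back and did not re-measure the salt shaker, spice jar or timer at the end.

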